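Air the drying box

ROBOT

A 7-joint arm with a two-finger parallel gripper is mounted at the origin on a cart in front of the work surface, level with it; the furniture and walls round the work are solid. World frame = base frame: x ahead of the robot, y to its left, z up, the work surface at z = 0. Lengths are in m, angles in degrees, forces in N, time in s.
With the tool pointing down it reaches from about 0.425 to 0.875 m from the base axis. Payload 4.7 kg.
Tool frame: the origin (TCP) lies between the finger pads; the fingertips stand env.finger_overhang ahead of it and the grasp point (between the pads) lies 5 mm behind it (env.finger_overhang is the distance from the TCP to the fingertips, in m); z points along the fingers, y is the line along which they close (so a half turn about z gives the same grasp; the last joint's range is limited). The gripper opens to 87 mm and grips with 3 to 60 N. Pads are 19 mm wide; open, the fingers measure 117 mm over their backs; the gripper's body (75 mm by 190 mm) begins 51 mm behind the grasp point.
Start: joints at [-68.692, 18.392, -4.016, 83.108, 1.295, 78.541, -3.26], TCP at [0.228, 0.609, 0.237] pointing down, gripper open.
Joint ranges: [-163.93, 163.93], [-17.29, 119.83], [-79.2, 71.16], [3.27, 140.29], [-89.18, 269.18], [5.43, 117.66], [-154.24, 154.24]. Speed limits (degrees/s): [147.25, 147.25, 180, 180, 180, 180, 180].

INTERFACE

Orientations are given as [roll, pitch, yaw] about the fixed x, y, z axes, in that order (R = Rz(yaw) Ry(pitch) Rx(roll)).
In Python, from cell import telemetry, eyes, env, models gives the robot as it stands. The module is installed in compiled form; this text tells all that it offers.
- The arm moves only by the tool drive_tool, never from a script. Its arguments are lists of equal length, an entry for each row: "angular": the turn, a rotation vector about the tool's x, y, z in rad, a list of three; "delta_pos": the shift along the tool's x, y, z in cm, a list of three; "gripper": the finger opening in cm, from 0 to 8.7. A call has 1 to 20 rows; each row shifts and turns the commanded pose from where the row before left it, along the tool's axes as they then stand; what a row does not reach is not made up. A row lasts 1/10 s, in which the tool goes at most 50 mm and 8.59 degrees, less where a joint would pass 70% of its speed; a pose out of reach is approached as far as the arm can. A call with a gripper value outside its range is refused whole. The fingers move at their own pace and stop on an object; "squeeze" is the grip in N (left out, the last holds). Time passes only in rows, so rows that do not move let the fingers close. It gives the time, the measured TCP pose, the force, the opening and the grip force at its end, in the units of the state.
- telemetry.get_obs(): the state, without advancing time (a new reading comes with each control period).
- eyes.read_camera(name): name is "scene" or "top"; returns a dict with "pixels" (480x640x3 uint8, red, green, blue), "mtx" (3x3 intrinsics, pixels), "origin" and "orientation" of the camera in the world. Camera axes: x right, y down, z forward; pixel columns grow to the right and rows downward; lengths in m; the calibration is good to about 2 mm. A picture is of the moment at which its call begins. There is no depth.
- env.sign_off(): hands the job in; it is judged then, once.
Trained networks look in a picture, given as the dict that the camera call returned (one of the last four; its "shot" number tells which), for a name from the list of things; names that differ only in an ending like _2 or _b are one class to them, and where a whole thing is asked for, a point or a joint stands for the part that bears it (a point fixed in the world has none). Each returns a list of dicts, best first, with "p" (0 to 1); they miss things now and then, are a little off and sometimes report something else, mostly with a low value. They report only what shows in the picture. A call takes as long as a camera call. They do not tell look-alikes from the thing itself.
- models.search_frame(picture, target): "centre" ([column, row] in pixels, amid what is visible of it).
- models.cut_out(picture, target): "pixels" (480x640 bool, what is visible of it) and "centre" ([column, row] in pixels, amid what is visible of it).
The state is a dict: "time_s": time; "qpos": joint angles; "joint_velocities": joint speeds; "effort": joint torques, N m; "tool_pos": TCP position; "tool_rot": TCP orientation; "force": force on the tool from outside, world axes, zero at the start; "wrist_torque": the same for the moment, N m; "grip_width": finger opening in m; "grasp_force": force on a finger pad.
Only numpy, scipy, OpenCV 4.12 (cv2) and the standard library are available. Lean on these libraries where they do the work, as an engineer would, in place of code of your own. Each camera call takes 0.05 s, during which the arm holds its last target. There are 200 camera calls.

TASK

To air the pegs in the wooden drying box, lift the maple block off its lid and set it down, without dropping it, on the bench clear of the box; then raise the spring-loaded lid to 45 degrees, where the pin on its edge meets the red bead on the brass quadrant, and keep holding it there: finish with the gripper still holding the lid open. Leave the rosin, caliper, beeswax and hammer where they lie.

Things in the scene. Friction and masses are not known exactly. Their poses are not given: they have to be found in the camera images.
- drying_box: Pale wooden box fixed to the bench, 160 (x) by 200 (y) mm, walls 60 mm high, two pegs inside. Origin: centre of its underside; x from the pull side (front, to the robot) to the hinge side, z up. 11 mm off its -y side a brass wire quadrant (radius 105 mm about the hinge) rises 101 mm above the hinge; the pin on the lid's edge meets its red bead at 45 degrees.
- lid (a joint): Lid angle, rad: 0 closed, grows as its front edge rises (45 degrees = 0.785), stop at 1.5. A spring and its weight always pull it shut (about 4 N at the pull at 45 degrees); it falls shut when let go. The lid is a brown board 8 mm thick, 204 mm along the hinge, 166 mm deep; its top lies 4 mm above the hinge axis (68 mm above the bench when closed).
- lid_hinge (a point): Middle of the lid's hinge axis (fixed): 80 mm along the box's +x from its origin, 64 mm above the bench. Axes as the box's; the hinge axis is y.
- lid_pull (a point): Grip point in the dark wooden tongue on the lid's front edge (44 mm long, 18 wide along the hinge, 14 thick, only the bench below). It is 190 mm from the hinge axis, 18 mm from the tongue's tip, mid thickness, 64 mm above the bench when closed. Axes move with the lid, y along the hinge. Pinched by its two flat sides (along y) it swivels between the fingers.
- block_center (a point): Centre of the loose maple block, 44 (x) by 76 (y) by 28 (z) mm, 0.08 to 0.17 kg, that lies flat on the closed lid as a weight. Axes along its sides, z up.
- rosin_cake: round amber-brown cake of rosin, 43 mm across, 16 mm high, left of the work; bystander, leave alone. Origin: centre of its underside.
- caliper: steel vernier caliper lying flat, about 60x174x6 mm, left of the work; bystander, leave alone. Origin: centre of its underside.
- wax: yellow lump of beeswax, 30x50x22 mm, right of the work; bystander, leave alone. Origin: centre of its underside.
- hammer: small hammer lying flat with a wooden shaft, about 56x228x21 mm, right of the work; bystander, leave alone. Origin: centre of its underside.
Mind the look-alikes: they are no part of the job. Leave any grey look-alike of the part that bears block_center alone.

How it is judged:
By the outcome, as a careful person would: the job done as asked, in the order asked, and still so for the second after the job is handed in, while the arm keeps its last pose, push and grip.
It also fails if it takes over 51 s, if anything falls off the work surface, if the arm or the gripper's body presses on something with over 40 N, if the wrist force passes 120 N, or if a joint passes its speed limit or range.

## Working session

There is one attempt and no reset: what is moved stays moved. The work goes in short steps, Python scripts to look and compute and a tool call to move; the robot and the scene stay as the last step left them, time stands still between calls to the robot, and variables do not carry over. Pictures are saved under pics/ and viewed, at most 10 in all, crops included, and the job is handed in when it is done.

Besides the shell and the picture viewer there is one more tool, called as name(argument=value, ...) on one line, values as JSON. drive_tool: Moves the arm, as the interface text tells. Its arguments: {"type":"object","properties":{"angular":{"type":"array","items":{"type":"array","items":{"type":"number"}}},"delta_pos":{"type":"array","items":{"type":"array","items":{"type":"number"}}},"gripper":{"type":"array","items":{"type":"number"}},"squeeze":{"type":"number"}},"required":["angular","delta_pos","gripper"]}

```bash
mkdir -p pics; cat > h.py <<'E'
import numpy as np, cv2
from cell import telemetry, eyes, env, models
from scipy.spatial.transform import Rotation as R
def Rm(o):
    o=np.array(o,float)
    if o.shape==(3,3): return o
    return R.from_euler('xyz',o,degrees=True).as_matrix()
def ray(p,uv,z):
    d=Rm(p['orientation'])@np.linalg.solve(np.array(p['mtx']),[uv[0],uv[1],1.]); o=np.array(p['origin'])
    return o+d*(z-o[2])/d[2]
def proj(p,X):
    c=Rm(p['orientation']).T@(np.array(X)-np.array(p['origin'])); c=np.array(p['mtx'])@c; return c[:2]/c[2]
E
python3 - <<'E'
from h import *
s=telemetry.get_obs();print(s['tool_pos'],s['tool_rot'],s['force'],env.finger_overhang)
for n in('scene','top'):
    p=eyes.read_camera(n);cv2.imwrite(f'pics/{n}0.png',p['pixels'][:,:,::-1]);print(n,p['origin'],p['orientation'],p['mtx'])
    for t in('drying_box','lid','lid_pull','block_center','rosin_cake','caliper','wax','hammer'):
        for d in models.search_frame(p,t)[:3]: print(t,np.round(d['centre'],1),round(d['p'],2),ray(p,d['centre'],{'block_center':.096,'lid_pull':.071,'lid':.068}.get(t,.01)).round(3))
E
```

```text
[0.22750857 0.6083147  0.23547243] [-1.79891207e+02  7.88189982e-03  1.59502199e+02] [-0.29969122  0.2162815  -1.09553151] 0.014
scene [-0.07398671 -0.46016455  1.02883038] [-140.5536655     0.39875312  -56.95659003] [[477.2855859    0.         311.70800386]
 [  0.         477.2855859  249.26326346]
 [  0.           0.           1.        ]]
drying_box [327.  267.6] 0.69 [ 0.594 -0.066  0.01 ]
lid [329.2 256.5] 0.61 [ 0.589 -0.075  0.068]
lid_pull [329.1 254.6] 0.71 [ 0.592 -0.072  0.071]
block_center [375.7 302.5] 0.75 [ 0.512 -0.248  0.096]
block_center [314.3 335.7] 0.72 [ 0.362 -0.175  0.096]
block_center [331.6 254.5] 0.72 [ 0.579 -0.087  0.096]
rosin_cake [196.6 237.2] 0.43 [0.486 0.301 0.01 ]
caliper [200.3 200.5] 0.59 [0.603 0.391 0.01 ]
wax [325.6 264.4] 0.66 [ 0.601 -0.057  0.01 ]
wax [398.5 366.7] 0.61 [ 0.44  -0.355  0.01 ]
wax [314.5 255.6] 0.51 [ 0.61  -0.016  0.01 ]
hammer [471.7 314.4] 0.97 [ 0.664 -0.445  0.01 ]
top [ 0.37683029 -0.00330033  1.15466683] [-170.25819398   -0.53859705  -90.10112394] [[492.50229815   0.         319.22899617]
 [  0.         492.50229815 234.33823127]
 [  0.           0.           1.        ]]
drying_box [339.6 219.3] 0.64 [ 0.61  -0.063  0.01 ]
lid [340.  219.4] 0.87 [ 0.598 -0.061  0.068]
lid_pull [337.1 221.8] 0.83 [ 0.591 -0.054  0.071]
lid_pull [179.6 269.1] 0.22 [0.485 0.294 0.071]
block_center [379.8 310.9] 0.91 [ 0.393 -0.142  0.096]
block_center [337.3 230.9] 0.88 [ 0.566 -0.053  0.096]
block_center [418.3 238.8] 0.62 [ 0.549 -0.23   0.096]
rosin_cake [177.2 271.5] 0.73 [0.486 0.316 0.01 ]
caliper [140.8 224.7] 0.75 [0.596 0.406 0.01 ]
wax [464.9 291.7] 0.81 [ 0.438 -0.352  0.01 ]
wax [136.3 223.6] 0.3 [0.599 0.417 0.01 ]
hammer [501.9 194.3] 0.88 [ 0.671 -0.453  0.01 ]
```

View pics/scene0.png

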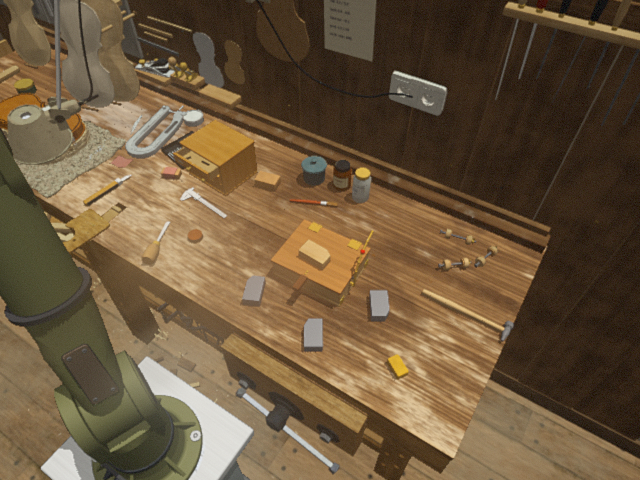

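View pics/top0.png

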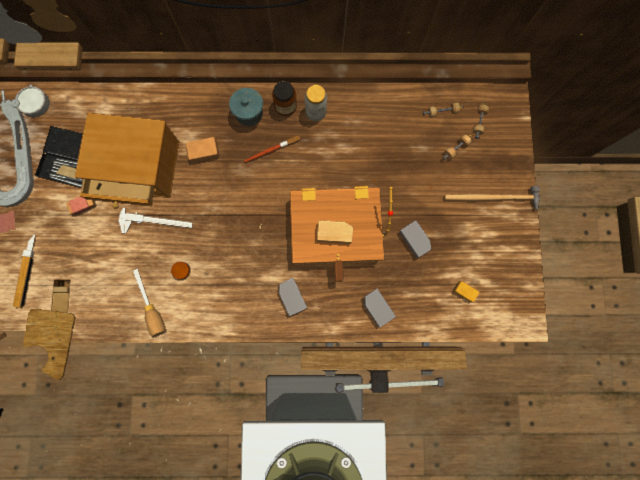

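Scene: the maple block on the lid at top-view (336,231), the tongue at (339,268), the red bead at (390,213). There are three grey look-alikes at (291,297), (379,308) and (416,239). Next I fit cuboid silhouettes for precise poses.

```bash
cat >> h.py <<'E'
from scipy.optimize import minimize
def sil(p,x,y,yaw,size,zc):
    c=np.array([[i,j,k] for i in(-.5,.5) for j in(-.5,.5) for k in(-.5,.5)])*size
    c=c@R.from_euler('z',yaw).as_matrix().T+[x,y,zc]
    m=np.zeros((480,640),np.uint8); h=cv2.convexHull(np.float32([proj(p,q) for q in c]))
    cv2.fillConvexPoly(m,np.int32(np.round(h*16)),1,cv2.LINE_8,4); return m>0
def fit(views,x0,size,zc,n=3):
    f=lambda v:sum(1-(s&m).sum()/max(1,(s|m).sum()) for p,m in views for s in[sil(p,*v,size,zc)])
    best=min((minimize(f,[x0[0],x0[1],a],method='Nelder-Mead',options=dict(initial_simplex=np.array([x0[0],x0[1],a])+np.array([[0,0,0],[.01,0,0],[0,.01,0],[0,0,.2]]))) for a in np.atleast_1d(x0[2])),key=lambda r:r.fun)
    return best.x,best.fun
E
python3 - <<'E'
from h import *
V={n:eyes.read_camera(n) for n in('scene','top')}
def pick(p,t,x,z,r=25):
    u=proj(p,[*x,z]); return next((d['pixels'] for d in models.cut_out(p,t) if np.hypot(*(np.array(d['centre'])-u))<r),None)
def go(t,x,yaws,size,zc):
    ms=[(p,pick(p,t,x,zc)) for p in V.values()]
    for p,m in ms: print(t,None if m is None else m.sum())
    ms=[q for q in ms if q[1] is not None]
    for v in ([ms]+[[q] for q in ms]):
        print(np.round(fit(v,[*x,yaws],size,zc)[0],4),fit(v,[*x,yaws],size,zc)[1])
    return ms
b=go('block_center',(.573,-.045),[-.3,-.1,.1,.3],[.044,.076,.028],.082)
go('lid',(.59,-.055),[-.2,0,.2],[.166,.204,.008],.064)
l=[pick(p,'lid',(.59,-.055),.064) for p in V.values()]
bx=go('drying_box',(.59,-.055),[-.2,0,.2],[.166,.204,.068],.034)
ims=[]
for p in V.values():
    im=p['pixels'][:,:,::-1].copy(); u=proj(p,[.58,-.055,.06]).astype(int)
    for t,c in(('lid',(0,255,0)),('block_center',(255,0,0))):
        m=pick(p,t,(.58,-.05),.07)
        if m is not None: cv2.drawContours(im,cv2.findContours(m.astype(np.uint8),0,1)[0],-1,c,1)
    ims.append(cv2.resize(im[u[1]-65:u[1]+65,u[0]-65:u[0]+65],(400,400),interpolation=0)); 
cv2.imwrite('pics/crop1.png',np.hstack(ims))
E
```

```text
block_center 526
block_center 699
[ 0.5673 -0.0481 -0.0035] 0.30713708246817073
[ 0.5666 -0.0473 -0.1366] 0.20663650075414786
[ 0.5649 -0.0479 -0.0019] 0.09961190168175937
lid 3618
lid 6000
[ 0.5856 -0.0516  0.0519] 0.364849656679443
[ 0.5848 -0.05    0.0203] 0.20381433823529416
[ 0.5854 -0.0533  0.0321] 0.15482380127094164
drying_box 4540
drying_box 6168
[ 0.5873 -0.0522  0.0648] 0.3473471584147141
[ 0.5867 -0.0487  0.0834] 0.17439737034331626
[ 0.587  -0.0531  0.048 ] 0.1658103041244272
```

View pics/crop1.png

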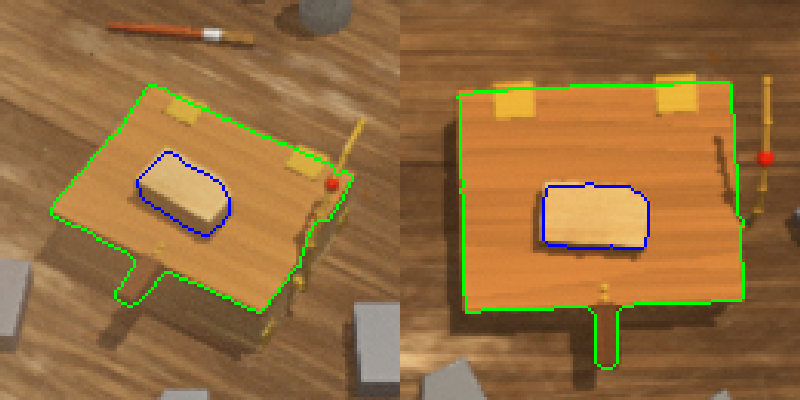

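The fits agree: block centre ≈ (0.566, -0.048) with yaw ≈ -1.5°, and box ≈ (0.586, -0.053) with yaw ≈ 2.8°. Both are consistent with the crop. Moving above the block now.

drive_tool(angular=[[0,0,0],[0,0,0],[0,0,0],[0,0,0],[0,0,0],[0,0,0],[0,0,0],[0,0,0],[0,0,0],[0,0,0],[0,0,0],[0,0,0],[0,0,0],[0,0,0],[0,0,0],[0,0,0],[0,0,0],[0,0,0]], delta_pos=[[-1.5,-1.4,0],[-3.1,-2.8,0],[-3.1,-2.8,0],[-3.1,-2.8,0],[-3.1,-2.8,0],[-3.1,-2.8,0],[-3.1,-2.8,0],[-3.1,-2.8,0],[-3.1,-2.8,0],[-3.1,-2.8,0],[-3.1,-2.8,0],[-3.1,-2.8,0],[-3.1,-2.8,0],[-3.1,-2.8,0],[-3.1,-2.8,0],[-3.1,-2.8,0],[-3.1,-2.8,0],[-3.1,-2.8,0]], gripper=[8.7,8.7,8.7,8.7,8.7,8.7,8.7,8.7,8.7,8.7,8.7,8.7,8.7,8.7,8.7,8.7,8.7,8.7], squeeze=15)

```text
time_s: 3.4
tool_pos: [0.5644, -0.0414, 0.2369]
tool_rot: [180.0, 0.0, 159.5]
force: [0.4, 0.3, -0.0]
grip_width: 0.0869
grasp_force: 0.0
```

drive_tool(angular=[[0,0,0.07],[0,0,0.14],[0,0,0.14],[0,0,0.14],[0,0,0.14],[0,0,0.14],[0,0,0.14],[0,0,0.14],[0,0,0.14],[0,0,0.03],[0,0,0],[0,0,0]], delta_pos=[[0,0,0],[0,0,0],[0,0,0],[0,0,0],[0,0,0],[0,0,0],[0,0,0],[0,0,0],[0,0,0],[0,0,0],[0,0,0],[0,0,0]], gripper=[8.7,8.7,8.7,8.7,8.7,8.7,8.7,8.7,8.7,8.7,8.7,8.7])

```text
time_s: 4.6
tool_pos: [0.5638, -0.0399, 0.2366]
tool_rot: [180.0, -0.0, 89.7]
force: [-0.5, 0.9, -0.4]
grip_width: 0.0871
grasp_force: 0.0
```

drive_tool(angular=[[0,0,0.022],[0,0,0],[0,0,0],[0,0,0],[0,0,0],[0,0,0],[0,0,0],[0,0,0],[0,0,0],[0,0,0]], delta_pos=[[-0.8,0.2,0],[0,0,2],[0,0,3],[0,0,3],[0,0,3],[0,0,2],[0,0,1.2],[0,0,0.8],[0,0,0],[0,0,0]], gripper=[8.7,8.7,8.7,8.7,8.7,8.7,8.7,8.7,8.7,8.7])

```text
time_s: 5.6
tool_pos: [0.5664, -0.0481, 0.0875]
tool_rot: [179.9, -0.0, 88.3]
force: [0.0, -0.1, 0.1]
grip_width: 0.087
grasp_force: 0.0
```

```bash
python3 - <<'E'
from h import *
s=telemetry.get_obs();print(s['tool_pos'],s['tool_rot'],s['force'])
ims=[]
for n in('scene','top'):
    p=eyes.read_camera(n);im=p['pixels'][:,:,::-1];u=proj(p,[.56,-.055,.06]).astype(int)
    ims.append(cv2.resize(im[u[1]-65:u[1]+65,u[0]-65:u[0]+65],(400,400)))
cv2.imwrite('pics/c2.png',np.hstack(ims))
E
```

```text
[ 0.56643116 -0.04814535  0.08745153] [ 1.79913823e+02 -9.04196995e-03  8.83330910e+01] [ 0.00956061 -0.06111785  0.06618778]
```

View pics/c2.png

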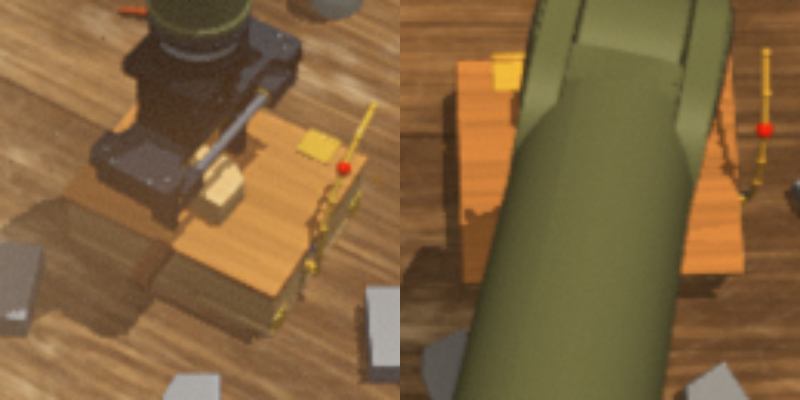

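The fingers straddle the block front and back, as seen in the left crop at (200,185). Closing and lifting.

drive_tool(angular=[[0,0,0],[0,0,0],[0,0,0],[0,0,0],[0,0,0],[0,0,0],[0,0,0],[0,0,0],[0,0,0],[0,0,0],[0,0,0],[0,0,0],[0,0,0],[0,0,0]], delta_pos=[[0,0,0.2],[0,0,0],[0,0,0],[0,0,0],[0,0,0],[0,0,0],[0,0,0],[0,0,0],[0,0,-0.5],[0,0,-1],[0,0,-2],[0,0,-2],[0,0,0],[0,0,0]], gripper=[8.7,3,3,3,3,3,3,3,3,3,3,3,3,3], squeeze=20)

```text
time_s: 7.1
tool_pos: [0.5658, -0.0479, 0.1398]
tool_rot: [179.9, -0.0, 88.3]
force: [-0.4, -0.5, -2.1]
grip_width: 0.0439
grasp_force: 19.9
```

drive_tool(angular=[[0,0,0],[0,0,0],[0,0,0],[0,0,0],[0,0,0],[0,0,0],[0,0,0],[0,0,0],[0,0,0],[0,0,0],[0,0,0],[0,0,0],[0,0,0],[0,0,0],[0,0,0],[0,0,0],[0,0,0],[0,0,0],[0,0,0]], delta_pos=[[1,0,0],[2.5,0,0],[3,0,0],[3,0,0],[3,0,0],[3,0,0],[3,0,0],[2,0,0],[1,0,0],[0,0,0],[0,0,1],[0,0,2],[0,0,2],[0,0,2],[0,0,2],[0,0,1.2],[0,0,0.8],[0,0,0.4],[0,0,0]], gripper=[3,3,3,3,3,3,3,3,3,3,3,3,3,3,3,3,3,3,3])

```text
time_s: 9.0
tool_pos: [0.572, 0.1666, 0.0255]
tool_rot: [-180.0, 0.0, 88.3]
force: [-0.1, -0.4, -1.4]
grip_width: 0.0441
grasp_force: 19.9
```

drive_tool(angular=[[0,0,0],[0,0,0],[0,0,0],[0,0,0],[0,0,0]], delta_pos=[[0,0,0.3],[0,0,0.2],[0,0,0.15],[0,0,0.1],[0,0,0]], gripper=[3,3,3,3,3])

```text
time_s: 9.5
tool_pos: [0.5719, 0.167, 0.018]
tool_rot: [-180.0, -0.0, 88.3]
force: [0.2, -0.6, -1.6]
grip_width: 0.0442
grasp_force: 19.9
```

drive_tool(angular=[[0,0,0],[0,0,0],[0,0,0],[0,0,0]], delta_pos=[[0,0,0.05],[0,0,0.05],[0,0,0.05],[0,0,0]], gripper=[3,3,3,3])

```text
time_s: 9.9
tool_pos: [0.572, 0.167, 0.0168]
tool_rot: [180.0, -0.0, 88.3]
force: [-0.1, 0.3, 0.4]
grip_width: 0.0438
grasp_force: 19.9
```

Contact (the weight is off the gripper). Release and rise.

drive_tool(angular=[[0,0,0],[0,0,0],[0,0,0],[0,0,0],[0,0,0],[0,0,0],[0,0,0],[0,0,0],[0,0,0],[0,0,0],[0,0,0],[0,0,0],[0,0,0]], delta_pos=[[0,0,0.03],[0,0,0],[0,0,0],[0,0,0],[0,0,0],[0,0,0],[0,0,-1],[0,0,-2],[0,0,-3],[0,0,-3],[0,0,-3],[0,0,-3],[0,0,0]], gripper=[3,4.8,5.5,7,8,8,8,8,8,8,8,8,8])

```text
time_s: 11.2
tool_pos: [0.575, 0.1675, 0.1719]
tool_rot: [179.5, -0.2, 88.3]
force: [0.9, -0.0, 0.1]
grip_width: 0.0801
grasp_force: 0.0
```

```bash
python3 - <<'E'
from h import *
s=telemetry.get_obs();print(s['tool_pos'],s['qpos'])
p=eyes.read_camera('top');np.save('top_after.npy',p['pixels']);im=p['pixels'][:,:,::-1].copy()
for d in models.cut_out(p,'lid')[:2]:
    m=d['pixels']; print(d['centre'],d['p'],m.sum())
    # tongue: mask rows nearest the robot
    ys=np.where(m.any(1))[0]
    for r in range(ys[-1]-24,ys[-1]+1,3):
        c=np.where(m[r])[0]; print(r,c.min(),c.max(),ray(p,[c.mean(),r],.071).round(4))
    # x/y of lid sides
    for r in np.linspace(ys[0]+4,ys[-1]-26,4).astype(int):
        c=np.where(m[r])[0];print('w',r,c.min(),c.max(),ray(p,[c.min(),r],.068).round(4),ray(p,[c.max()+1,r],.068).round(4))
u=proj(p,[.54,.03,.04]).astype(int)
cv2.imwrite('pics/c3.png',cv2.resize(im[u[1]-90:u[1]+90,u[0]-120:u[0]+120],(800,600)))
E
```

```text
[0.57497886 0.16749788 0.17193939] [-44.74711889  15.1730846   30.66339158  97.09427872  -8.29557307
  69.43961301 -13.79520122]
[339.9, 223.9] 0.71 6785
258 293 383 [ 0.5097 -0.0553  0.071 ]
261 293 349 [ 0.503  -0.0176  0.071 ]
264 334 342 [ 0.4963 -0.0552  0.071 ]
267 335 342 [ 0.4897 -0.0562  0.071 ]
270 335 342 [ 0.483  -0.0562  0.071 ]
273 335 343 [ 0.4764 -0.0572  0.071 ]
276 335 343 [ 0.4698 -0.0572  0.071 ]
279 335 343 [ 0.4632 -0.0571  0.071 ]
282 337 340 [ 0.4566 -0.056   0.071 ]
w 191 292 379 [0.6633 0.0478 0.068 ] [ 0.6634 -0.1523  0.068 ]
w 212 291 380 [0.6145 0.0497 0.068 ] [ 0.6146 -0.1535  0.068 ]
w 234 292 384 [0.5642 0.0471 0.068 ] [ 0.5641 -0.1613  0.068 ]
w 256 292 383 [0.5146 0.0467 0.068 ] [ 0.5145 -0.1579  0.068 ]
```

View pics/c3.png

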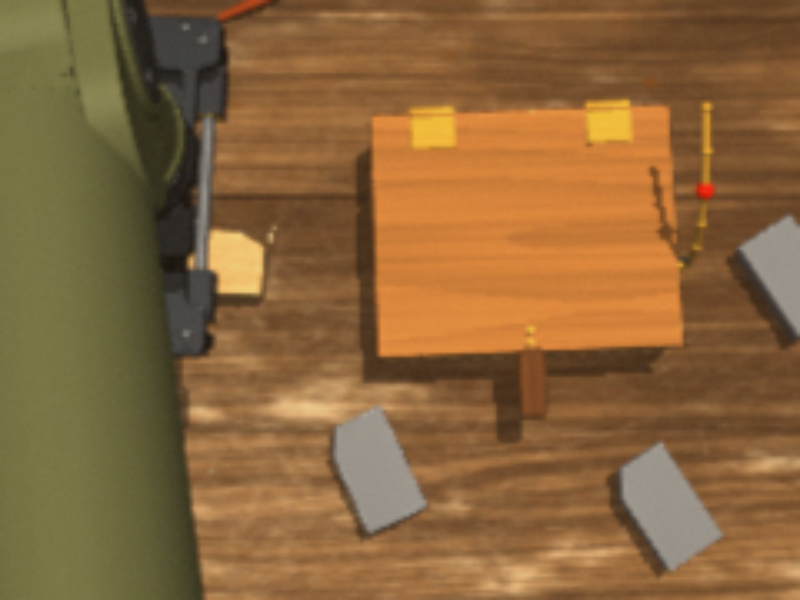

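The block sits on the bench at about y = 0.167, with its right end visible at crop (240,265). The lid is clear, and the tongue is at crop (533,383), which puts the grip point near (0.475, -0.057) with yaw ≈ 2°.

drive_tool(angular=[[0,0,0],[0,0,0],[0,0,0],[0,0,0],[0,0,0],[0,0,0],[0,0,0],[0,0,0],[0,0,0],[0,0,0]], delta_pos=[[-1.3,-0.5,0],[-2.5,-1,0],[-2.5,-1,0],[-2.5,-1,0],[-2.5,-1,0],[-2.5,-1,0],[-2.5,-1,0],[-2.5,-1,0],[-2.5,-1,0],[-1.3,-0.7,0]], gripper=[8,7,6,5,5,5,5,5,5,5])

```text
time_s: 12.3
tool_pos: [0.471, -0.0592, 0.165]
tool_rot: [-179.8, 0.0, 88.2]
force: [0.9, -0.5, 0.1]
grip_width: 0.05
grasp_force: 0.0
```

drive_tool(angular=[[0,0,0.067],[0,0,0.12],[0,0,0.12],[0,0,0.12],[0,0,0.12],[0,0,0.12],[0,0,0.12],[0,0,0.12],[0,0,0.12],[0,0,0.12],[0,0,0.12],[0,0,0.12],[0,0,0.12],[0,0,0],[0,0,0]], delta_pos=[[0,0,0],[0,0,0],[0,0,0],[0,0,0],[0,0,0],[0,0,0],[0,0,0],[0,0,0],[0,0,0],[0,0,0],[0,0,0],[0,0,0],[0,0,0],[0,0,0],[0,0,0]], gripper=[5,5,5,5,5,5,5,5,5,5,5,5,5,5,5])

```text
time_s: 13.8
tool_pos: [0.4729, -0.0562, 0.1657]
tool_rot: [-180.0, 0.1, 2.2]
force: [-0.0, 0.6, -0.2]
grip_width: 0.0497
grasp_force: 0.0
```

```bash
python3 - <<'E'
from h import *
print(telemetry.get_obs()['qpos'])
E
```

```text
[-34.20523851  -1.18459344  37.76722558 113.47620629   0.79011144
  67.52200985 -84.57636364]
```

drive_tool(angular=[[0,0,0],[0,0,0],[0,0,0],[0,0,0],[0,0,0],[0,0,0],[0,0,0],[0,0,0]], delta_pos=[[0.2,0.1,1],[0,0,2],[0,0,2],[0,0,2],[0,0,2],[0,0,1.2],[0,0,0.5],[0,0,0]], gripper=[5,5,5,5,5,5,5,5])

```text
time_s: 14.6
tool_pos: [0.4751, -0.0573, 0.0587]
tool_rot: [180.0, 0.1, 2.0]
force: [1.5, 0.7, 0.0]
grip_width: 0.0504
grasp_force: 0.0
```

```bash
python3 - <<'E'
from h import *
s=telemetry.get_obs();print(s['qpos'],s['tool_pos'])
p=eyes.read_camera('scene');im=p['pixels'][:,:,::-1];u=proj(p,[.5,-.055,.06]).astype(int)
cv2.imwrite('pics/c4.png',cv2.resize(im[u[1]-65:u[1]+65,u[0]-65:u[0]+65],(520,520)))
E
```

```text
[-32.32146533   8.41028497  38.48713697 119.33325429  -6.39207639
  54.30086194 -78.37439821] [ 0.47506423 -0.05733725  0.05867716]
```

View pics/c4.png

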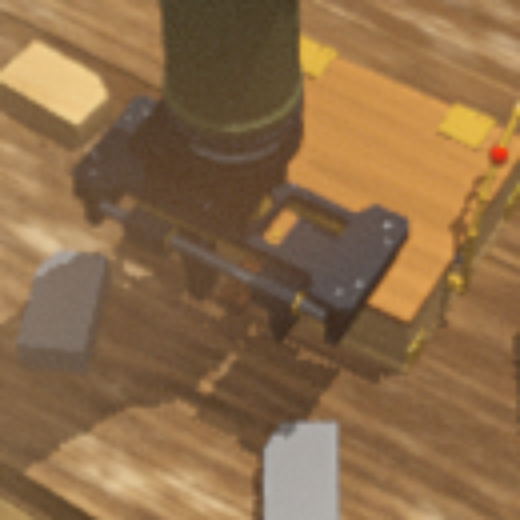

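The fingers stand either side of the tongue, and the block lies flat at (50,90). Close on it.

drive_tool(angular=[[0,0,0],[0,0,0],[0,0,0],[0,0,0],[0,0,0],[0,0,0],[0,0,0],[0,0,0]], delta_pos=[[0,0,0],[0,0,0],[0,0,0],[0,0,0],[0,0,0],[0,0,0],[0,0,0],[0,0,0]], gripper=[1,1,1,1,1,1,1,1], squeeze=30)

```text
time_s: 15.45
tool_pos: [0.4756, -0.0556, 0.0594]
tool_rot: [-179.9, -0.0, 2.1]
force: [-0.5, 5.9, 1.3]
grip_width: 0.0176
grasp_force: 30.0
```

drive_tool(angular=[[0,0,0],[0,0,0],[0,0,0],[0,0,0],[0,0,0],[0,0,0],[0,0,0],[0,0,0],[0,0,0],[0,0,0]], delta_pos=[[0,-0.15,0],[0.03,0,-0.99],[0.08,0,-0.99],[0.13,0,-0.99],[0.18,0,-0.98],[0.23,0,-0.97],[0.28,0,-0.95],[0.33,0,-0.94],[0.38,0,-0.92],[0,0,0]], gripper=[1,1,1,1,1,1,1,1,1,1])

```text
time_s: 16.45
tool_pos: [0.4915, -0.055, 0.1375]
tool_rot: [-180.0, 0.1, 2.0]
force: [-3.7, 4.1, -2.8]
grip_width: 0.0177
grasp_force: 30.0
```

drive_tool(angular=[[0,0,0],[0,0,0],[0,0,0],[0,0,0],[0,0,0],[0,0,0],[0,0,0],[0,0,0],[0,0,0]], delta_pos=[[0.4,-0.1,-0.9],[0.45,-0.05,-0.87],[0.5,0,-0.85],[0.55,0,-0.82],[0.6,0,-0.79],[0.63,0,-0.76],[0.67,0,-0.72],[0,0,0],[0,0,0]], gripper=[1,1,1,1,1,1,1,1,1])

```text
time_s: 17.35
tool_pos: [0.5302, -0.0533, 0.1945]
tool_rot: [179.9, -0.0, 2.0]
force: [-3.8, -2.9, -0.2]
grip_width: 0.0176
grasp_force: 30.0
```

```bash
python3 - <<'E'
from h import *
s=telemetry.get_obs();t=s['tool_pos'];print(t,s['force'],s['grip_width'],np.degrees(np.arcsin((t[2]+.005-.064)/.19)))
ims=[]
for n in('scene','top'):
    p=eyes.read_camera(n);im=p['pixels'][:,:,::-1];u=proj(p,[.58,-.12,.12]).astype(int)
    m=cv2.inRange(cv2.cvtColor(p['pixels'],cv2.COLOR_RGB2HSV),(0,200,120),(4,255,255))
    m[:u[1]-50]=0;m[u[1]+50:]=0;m[:,:u[0]-50]=0;m[:,u[0]+60:]=0
    c=cv2.findNonZero(m);print(n,None if c is None else (len(c),c.reshape(-1,2).mean(0)))
    ims.append(cv2.resize(im[u[1]-40:u[1]+40,u[0]-40:u[0]+40],(400,400)))
cv2.imwrite('pics/c5.png',np.hstack(ims))
E
```

```text
[ 0.5301822  -0.05332129  0.19446927] [-3.77628219 -2.93812085 -0.19302626] 0.0175612553219003 45.47921629885839
scene (8, array([362.25, 251.25]))
top None
```

View pics/c5.png

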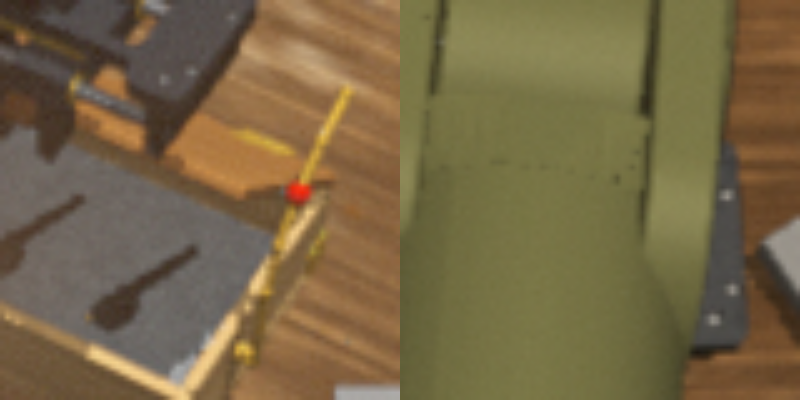

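The bead at left crop (298,193) has the dark pin/edge right beside it. I'll check finely with model overlays and the lid mask.

```bash
python3 - <<'E'
from h import *
p=eyes.read_camera('scene');im=p['pixels'][:,:,::-1];u=proj(p,[.58,-.12,.12]).astype(int)
x0,y0=u[0]-45,u[1]-40;k=8
a=cv2.resize(im[y0:y0+70,x0:x0+90],None,fx=k,fy=k,interpolation=cv2.INTER_CUBIC)
b=a.copy()
H=np.array([.666,-.050,.064]);Rz=R.from_euler('z',2.2,degrees=True).as_matrix()
def W(l,th): # lid frame (x from hinge neg to front, y, z)
    return H+Rz@R.from_euler('y',th,degrees=True).as_matrix()@np.array(l)
def px(X): return tuple(int(v) for v in ((proj(p,X)-[x0,y0]+.5)*k))
for th,c in((42,(255,0,0)),(45,(0,255,0)),(48,(0,0,255))):
    for z in(-.004,.004): cv2.line(b,px(W([0,-.102,z],th)),px(W([-.166,-.102,z],th)),c,1)
    cv2.line(b,px(W([-.105,-.102,0],th)),px(W([-.105,-.113,0],th)),c,2)
print('bead pred',proj(p,W([-.105,-.111,0],45)),'seen 362.2,251.2',telemetry.get_obs()['force'])
cv2.imwrite('pics/c6.png',b);cv2.imwrite('pics/c6a.png',a)
E
```

```text
bead pred [362.94970572 252.07801973] seen 362.2,251.2 [-3.77878904 -4.03073486 -1.70306607]
```

View pics/c6.png

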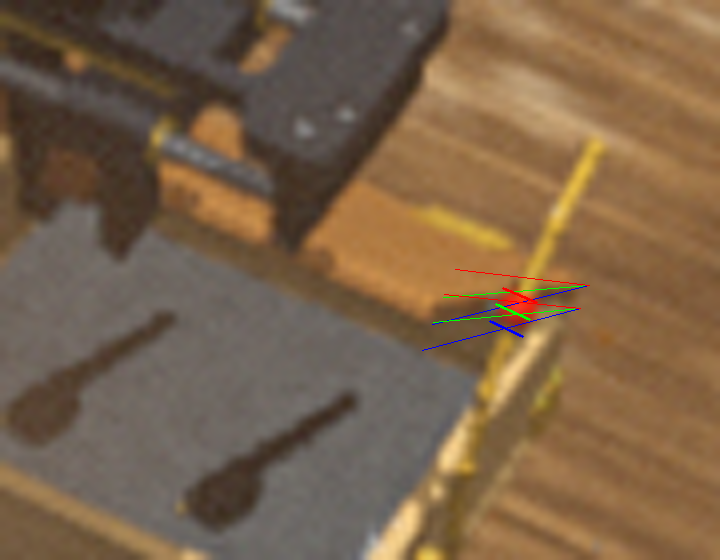

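View pics/c6a.png

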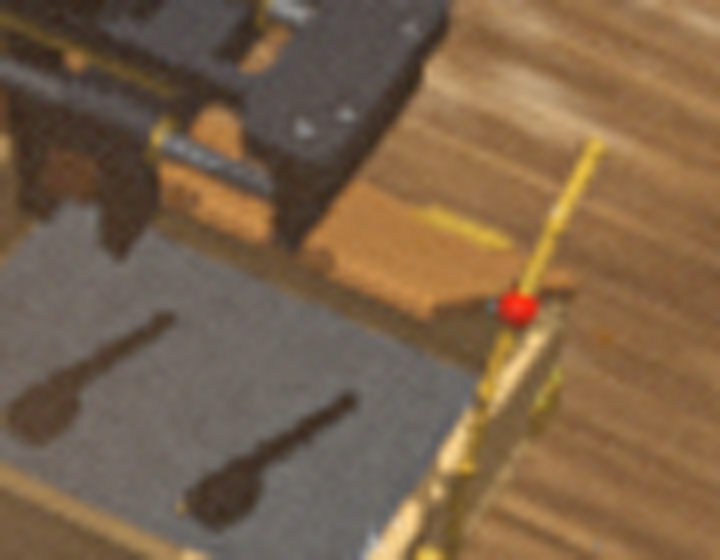

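The mask corner at (432,316) and the bead at (518,307) agree with the 45° overlay to within about half a degree, and the pin at (492,304) points at the bead. I'll ease the side load, then hand in.

drive_tool(angular=[[0,0,0],[0,0,0],[0,0,0],[0,0,0],[0,0,0]], delta_pos=[[0.03,0.1,-0.05],[0,0,0],[0,0,0],[0,0,0],[0,0,0]], gripper=[1,1,1,1,1])

```text
time_s: 18.0
tool_pos: [0.5301, -0.0534, 0.1943]
tool_rot: [180.0, -0.0, 2.0]
force: [-4.2, -2.2, -0.2]
grip_width: 0.0179
grasp_force: 30.0
```

```bash
python3 -c "
from cell import env
print(env.sign_off())"
```

```text
the job is handed in; nothing more can be done
None
```

The maple block is on the bench clear of the box, and the gripper is holding the lid open at about 45° by its tongue, with the pin at the red bead. The angle is read from camera overlays and arm position, good to about 1°. I handed the job in at about 18 s.

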